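# Lock the titration cell carriage and counter-hold its hidden clamp bolt

### The job

Push the white cell carriage fully home against the upright bracket, then swing its red lever all the way round to the locked position. Then reach down into the gap behind the bracket, pinch the yellow bolt head by its two broad sides so that it stands upright, and finish still gripping it, holding it from turning against the weight of the spanner on its nut; keep off the glass cell and the spanner, and leave the bottle, jar and syringe case where they are.

Things in the scene. Friction and masses are not known exactly. Their poses are not given: they have to be found in the camera images.
- stand: Fixed cell station: grey base plate 10 mm thick (its own x -110 to 126 mm, y -125 to 155) carrying all parts below; position and yaw vary. Origin on the table. Own x points from carriage to bracket (away from the robot, give or take the yaw), y left, z up. Coordinates in mm 'of the stand' below are in this frame.
- gap (a point): Middle of the gap's mouth, at (84, 60, 128) mm of the stand. Gap 50 mm wide between the upright aluminium bracket (x 51 to 59, y -65 to 145, top z 128) and a lower guard plate behind it (x 109 to 115, y -5 to 145, top z 100); open above and at both ends, floor at z 10.
- carriage (a joint): Slide of the white cell carriage along the stand's +x, m: starts pulled out between 0 and 0.02; fully home at its stop, 0.055. About 5 N of friction; stays where left. Block 85 x 140 mm, z 14 to 40; in mm of the stand y -105 to 35 and, when home, x -36 to 49.
- push_face (a point): Centre of the flat robot-side face of the blue push tab, which stands on the carriage's near edge; the face is 50 mm wide (y) and reaches from z 40 to z 82 (this point is at z 68). Push it along the stand's +x. Moves with the carriage; at (-36, -20, 68) mm of the stand when home.
- lever (a joint): Angle of the red locking lever about its vertical pivot on the carriage, rad, counter-clockwise from above: 0 open, arm pointing along the stand's -x (to the robot); 1.5 its stop, locked, arm pointing to the stand's -y. A steel nose on the other end reaches 37 mm from the pivot. Starts at 0 to 0.2. About 0.05 N m of friction; stays where left.
- keeper (a point): Lip of the fixed steel keeper hook that reaches from the bracket over the carriage, at (-1, -52, 47) mm of the stand: z 43 to 51, y -35 to -62, x -5 to 51. The lever's nose turns in behind it only when the carriage is home.
- lever_knob (a point): Top centre (z 96) of the red upright knob at the lever's end, a vertical cylinder 16 mm in diameter from z 61 to z 96. It is 60 mm from the pivot; the red arm under it spans z 54 to 61. It can be pinched from above or pushed.
- lever_pivot (a point): Point on the lever's vertical pivot axis, at the height of the knob's top (z 96). Moves with the carriage; at (10, -85) mm of the stand when home.
- bolt (a joint): Angle of the clamp bolt about its level axis (along the stand's x), rad: 0 head upright and spanner level, positive spanner drooping. Left alone, the spanner's weight (0.03 to 0.06 N m) turns it to its stop at 0.28, where it starts; otherwise it turns freely, and vertical finger pads closing on the head square it upright.
- bolt_head (a point): Centre of the bolt's yellow hammer head, behind the bracket at (83, 60, 100) mm of the stand: a block 22 mm along the bolt (x 72 to 94), 10 mm wide (y) and 32 mm tall (z 84 to 116) when upright, its top 12 mm below the bracket's top. The two 22 x 32 mm sides facing the stand's +y and -y are the ones to pinch. Turns with joint bolt.
- spanner_end (a point): Centre of the free end of the steel ring spanner on the nut in front of the bracket, 100 mm from the bolt's axis; the spanner is 6 mm thick (x 43 to 49 mm of the stand), at most 34 mm broad, and reaches 112 mm from the bolt's axis to the stand's +y. Turns with the bolt. Not to be touched.
- cell (a point): Amber glass cell with white stopper on the carriage, 52 mm in diameter, from z 40 to z 97, its axis at (12, 4) mm of the stand when the carriage is home; this point is at the centre of its foot. Not to be touched.
- reagent: Loose amber bottle, 66 mm in diameter, 150 mm tall, origin under its centre. Leave it.
- jar: Loose white jar with blue lid, 52 mm in diameter, 70 mm tall, origin under its centre. Leave it.
- case: Loose black syringe case 200 x 36 x 22 mm (long along its x), origin under its centre. Leave it.

How it is judged (in metres and radians):
On the way, in this order (a step that is already met when the one before it is completed fails the run):
1. the carriage is pushed fully home (value of joint carriage above 0.051 m), for 0.2 s.
2. with the carriage home, the lever is swung round to locked (value of joint lever above 1.35 rad and value of joint carriage above 0.051 m), for 0.2 s.
3. the bolt head is pinched on both broad sides and stands upright (contact force between each of head_left, head_right and the fingers above 4 N and value of joint bolt between -0.12 and 0.12 rad), for 0.2 s.
At the end, for the whole second after the job is handed in: Carriage within 4 mm of its home stop, lever past 1.35 rad, gripper still pinching the bolt head with over 4 N on each broad side, head upright within 0.12 rad and not turning, spanner untouched; bottle, jar and case within 30 mm of their starts (all of step 2 and all of step 3 and velocity of joint bolt between -0.05 and 0.05 rad/s and distance of each of reagent, jar, case from where it was at the start of the episode below 0.03 m and contact force between each of spanner_ring, spanner_shaft, spanner_tip and anything else below 1 N); the arm keeps its last pose, push and grip.
It fails at once if the glass cell is touched with more than 2 N (contact force between any of cell_body, cell_neck, cell_stopper and the fingers above 2 N or contact force between any of cell_body, cell_neck, cell_stopper and the arm above 2 N).
It fails at once if the spanner is touched with more than 2 N (contact force between any of spanner_ring, spanner_shaft, spanner_tip and the fingers above 2 N or contact force between any of spanner_ring, spanner_shaft, spanner_tip and the arm above 2 N).
It fails at once if a bystander is shifted by more than 30 mm or tipped over (distance of any of reagent, jar, case from where it was at the start of the episode above 0.03 m or angle between any of reagent, jar's own z axis and vertical above 0.5 rad).
It also fails if it takes over 61 s, if anything falls off the work surface, if the arm or the gripper's body presses on something with over 40 N, if the wrist force passes 120 N, or if a joint passes its speed limit or range.

### The arm

A 6-joint arm with a two-finger parallel gripper is mounted at the origin on the work surface. World frame = base frame: x ahead of the robot, y to its left, z up, the work surface at z = 0. Lengths are in m, angles in degrees, forces in N, time in s.
With the tool pointing down it reaches from about 0.375 to 0.75 m from the base axis. Payload 9 kg.
Tool frame: the origin (TCP) lies where the fingers leave the gripper's body, on its centre line; the fingertips stand 73 mm ahead of it and the grasp point (between the pads) lies 54 mm ahead of it (robot.tip_reach is the distance from the TCP to the fingertips, in m); z points along the fingers, y is the line along which they close (so a half turn about z gives the same grasp; the last joint's range is limited). The gripper opens to 85 mm and grips with 20 to 120 N. Pads are 22 mm wide; open, the fingers measure 114 mm over their backs; the gripper's body (76 mm by 85 mm) begins 54 mm behind the grasp point. The pads swing forward as they close: fully open they stand 13 mm farther back than shut.
Start: joints at [63.959, 5.964, 5.575, 89.605, 0, 77.527], TCP at [0.141, 0.583, 0.304] pointing down, gripper open.
Joint ranges: [-171.21, 171.21], [-48.23, 106.86], [-62.78, 66.21], [-105.2, 120.99], [-86.42, 89.51], [-180, 180]. Speed limits (degrees/s): [127.2, 127.2, 147.25, 180, 180, 180].

### API

Orientations are given as [roll, pitch, yaw] about the fixed x, y, z axes, in that order (R = Rz(yaw) Ry(pitch) Rx(roll)).
In Python, from plant import robot gives the robot as it stands. Calls block until the motion is done:
- robot.move_pose(position, orientation): joint-space move of the TCP to a pose.
- robot.line_to(position, vel=0.15, rotation=None, guard=None): straight line of the TCP; rotation=None keeps the orientation; vel is the mean speed in m/s. With guard (N) it stops when the force on the tool has changed by that much, and returns True; else False.
- robot.goto_joints(angles): joint-space move.
- robot.set_gripper(opening): finger opening in m; the grip force is fixed at half the most; returns when the fingers have stopped.
- robot.pause(seconds).
- robot.ik(position, orientation): joint angles nearest the present ones, or None.
- robot.observe(): the state.
- robot.grab_frame(name): name is "side" or "top" or "wrist"; returns the picture (420x560x3 uint8, blue, green, red); there is no depth.
- robot.get_calibration(name): a dict with "vertical_fov" (degrees; the focal length in pixels is half the picture's height over the tangent of half this angle, whatever the lens; pixels are square), "cx", "cy" (the principal point, pixels), "rvec" (rotation vector, rad) and "tvec" (3), from world to camera coordinates, as OpenCV has them. Camera axes: x right, y down, z forward; pixel columns grow to the right and rows downward; lengths in m; the calibration is good to about 2 mm. The wrist camera is an equidistant fisheye: a pixel r from the principal point sees the ray r / f radians off the axis. A picture is of the moment at which its call begins: read the wrist's pose just before it. get_calibration takes no time and is no camera call; for the wrist camera it gives the pose at the moment of the call.
A pose or a line that the arm cannot do raises robot.IKError and nothing moves.
- robot.job_done(): hands the job in; it is judged then, once.
The state is a dict: "time": time; "q": joint angles; "qvel": joint speeds; "joint_torque": joint torques, N m; "tool_pos": TCP position; "tcp_rot": TCP orientation; "ft_force": force on the tool from outside, world axes, zero at the start; "torque": the same for the moment, N m; "gripper_width": finger opening in m; "gripper_force": force on a finger pad.
Only numpy, scipy, OpenCV 4.12 (cv2) and the standard library are available. Lean on these libraries where they do the work, as an engineer would, in place of code of your own. Each camera call takes 0.05 s, during which the arm holds its last target. There are 200 camera calls.

## Working session

There is one attempt and no reset: what is moved stays moved. The work goes in short steps, each a Python script; the robot and the scene stay as the last script left them, time stands still between calls to the robot, and variables do not carry over. Pictures are saved under pics/ and viewed, at most 10 in all, crops included, and the job is handed in when it is done.

```bash
mkdir -p pics; ls; python3 - <<'E'
from plant import robot
import cv2,numpy as np
for n in("top","side"):
    cv2.imwrite(f"pics/{n}0.png",robot.grab_frame(n)); c=robot.get_calibration(n); print(n,c)
    R=cv2.Rodrigues(np.array(c['rvec'],float))[0]; print(-R.T@np.array(c['tvec']).ravel())
print(robot.observe()['time'],robot.observe()['tcp_rot'])
E
```

```text
pics
top {'vertical_fov': 47.17728766153117, 'cx': 272.3686664015694, 'cy': 200.58205410568013, 'rvec': array([ 2.19075901, -2.16620094,  0.09973952]), 'tvec': array([0.01331801, 0.58374008, 1.3976823 ])}
[0.4590846  0.02482625 1.44328467]
side {'vertical_fov': 47.207667437995, 'cx': 281.4155817412848, 'cy': 209.55502503481128, 'rvec': array([ 2.12997507, -0.45601108,  0.25686071]), 'tvec': array([-0.52602058,  0.2205817 ,  1.04713066])}
[ 0.16273148 -0.89040506  0.77623055]
0.1 [-1.79934439e+02 -1.39262142e-02  1.66433072e+02]
```

View pics/top0.png

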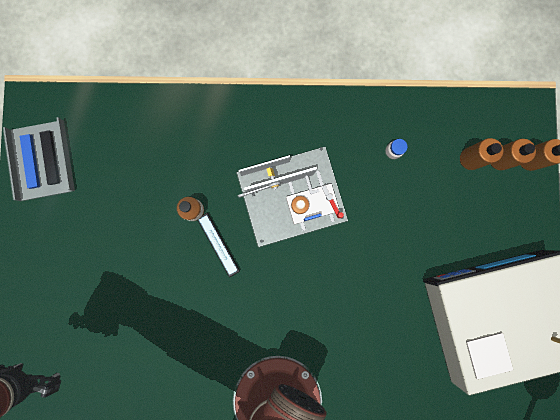

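View pics/side0.png

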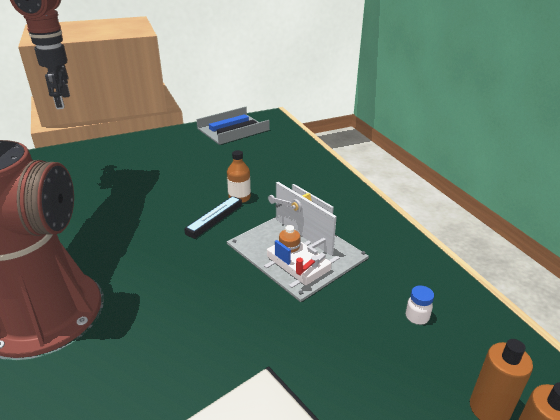

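Top view: plate corners lie near (237,172), (325,148), (348,220) and (260,246). The lever is at (338,212), the yellow head at (270,172), and the bottle at (190,208). The side view agrees. Next I'll zoom in and fit the plate.

```bash
cat > h.py <<'E'
from plant import robot
import cv2,numpy as np
def ray(n,uv,c=None):
    c=c or robot.get_calibration(n); R=cv2.Rodrigues(np.array(c['rvec'],float))[0]; t=np.array(c['tvec']).ravel()
    f=210/np.tan(np.radians(c['vertical_fov']/2)); d=np.array([(uv[0]-c['cx'])/f,(uv[1]-c['cy'])/f])
    if n=="wrist":
        r=np.hypot(*d); v=np.array([*(d/max(r,1e-9)*np.sin(r)),np.cos(r)])
    else: v=np.array([*d,1])
    return -R.T@t,R.T@v
def onz(n,uv,z,c=None):
    o,v=ray(n,uv,c); return o+v*(z-o[2])/v[2]
E
python3 - <<'E'
from h import *
im=cv2.imread("pics/top0.png"); hsv=cv2.cvtColor(im,cv2.COLOR_BGR2HSV)
x0,y0,w,h=225,135,135,120
cv2.imwrite("pics/topc.png",cv2.resize(im[y0:y0+h,x0:x0+w],None,fx=5,fy=5,interpolation=cv2.INTER_CUBIC))
roi=np.zeros(im.shape[:2],np.uint8); roi[y0:y0+h,x0:x0+w]=255
m=(hsv[...,1]<90)&(hsv[...,2]>70)&(roi>0)
m=cv2.morphologyEx(m.astype(np.uint8)*255,cv2.MORPH_CLOSE,np.ones((7,7)))
c=max(cv2.findContours(m,0,2)[0],key=cv2.contourArea); r=cv2.minAreaRect(c);b=cv2.boxPoints(r)
P=np.array([onz("top",p,.01)[:2] for p in b]); print(b,P,np.linalg.norm(P-np.roll(P,1,0),axis=1),P.mean(0))
H,S,V=cv2.split(hsv)
for n,k in dict(red=((H<6)|(H>174))&(S>170)&(V>90),yel=(H>20)&(H<32)&(S>150)&(V>90),blue=(H>105)&(H<125)&(S>120)&(V>60)).items():
    ys,xs=np.where(k&(roi>0)); print(n,len(xs),xs.mean(),ys.mean(),xs.min(),xs.max(),ys.min(),ys.max())
E
```

```text
[[230.12105 171.61147]
 [325.2994  143.61784]
 [348.0064  220.82167]
 [252.82803 248.81529]] [[ 0.67088696  0.14781914]
 [ 0.7596998  -0.13832777]
 [ 0.52690501 -0.20642696]
 [ 0.44069585  0.07618934]] [0.24107836 0.29961271 0.24255085 0.29547249] [ 0.59954691 -0.03018656]
red 76 335.4605263157895 208.67105263157896 330 342 199 217
yel 23 270.95652173913044 171.82608695652175 267 274 168 175
blue 47 312.02127659574467 216.87234042553192 304 320 214 220
```

View pics/topc.png

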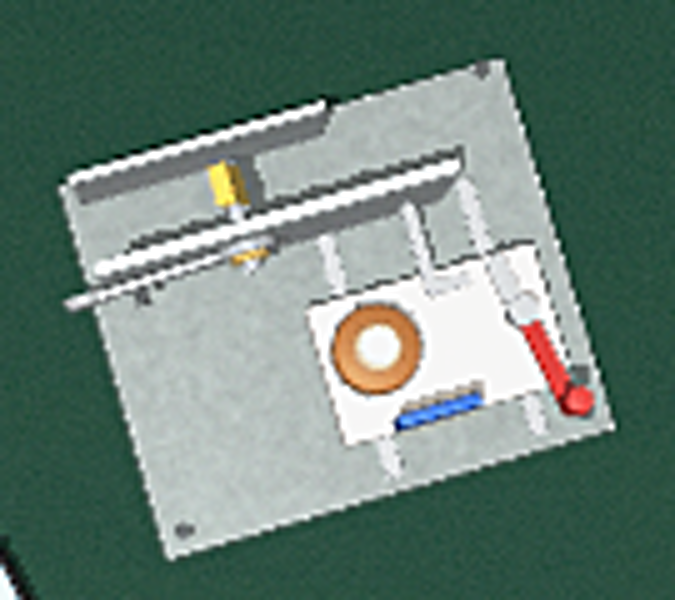

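The crop shows three clear plate corners: near right (613,430), near left (168,557) and far right (503,62). It also shows the red knob at (577,398), the stopper at (378,345) and the yellow head at (225,185). I'll fit the pose to the corners and check it against the other parts.

```bash
python3 - <<'E'
from h import *
px=lambda u,v:((u+.5)/5-.5+225,(v+.5)/5-.5+135)
S=np.array([[-110,-125],[-110,155],[126,-125]])/1e3
W=np.array([onz("top",px(*p),.01)[:2] for p in((613,430),(168,557),(503,62))])
print(W,np.linalg.norm(W[0]-W[1]),np.linalg.norm(W[0]-W[2]))
def fit(S,W):
    s=S-S.mean(0);w=W-W.mean(0); a=np.arctan2((s[:,0]*w[:,1]-s[:,1]*w[:,0]).sum(),(s*w).sum())
    R=np.array([[np.cos(a),-np.sin(a)],[np.sin(a),np.cos(a)]]); return a,R,W.mean(0)-R@S.mean(0)
a,R,t=fit(S,W); print(np.degrees(a),t)
for n,p,z in(("bracket right top (55,-65)",(462,160),128),("bracket left top(55,145)",(98,270),128),("guard right (112,-5)",(325,103),100),("guard left(112,145)",(70,184),100),("head top x72..94 y60~",(222,182),113),("stopper (12-d,4)",(378,345),97),("knob",(577,398),96),("tab top y-20",(440,408),82),("pivot",(523,308),65)):
    print(n,(R.T@(onz("top",px(*p),z/1e3)[:2]-t)*1e3).round(1))
np.savez("st.npz",a=a,t=t)
E
```

```text
[[ 0.52753926 -0.2040217 ]
 [ 0.44918186  0.06037743]
 [ 0.74932519 -0.13804218]] 0.2757658136573713 0.23139208200384043
16.469168602698304 [ 0.59641909 -0.05464504]
bracket right top (55,-65) [ 57.4 -66.4]
bracket left top(55,145) [ 53.2 143.5]
guard right (112,-5) [113.3  -4.8]
guard left(112,145) [107.9 146.3]
head top x72..94 y60~ [83.8 64. ]
stopper (12-d,4) [-26.6   4.2]
knob [-85.7 -95.1]
tab top y-20 [-69.7 -20.9]
pivot [-26.9 -84.7]
```

```bash
cat >> h.py <<'E'
def fit(S,W):
    S=np.array(S,float);W=np.array(W); s=S-S.mean(0);w=W-W.mean(0); a=np.arctan2((s[:,0]*w[:,1]-s[:,1]*w[:,0]).sum(),(s*w).sum())
    R=rot(a); return a,W.mean(0)-R@S.mean(0)
def rot(a): return np.array([[np.cos(a),-np.sin(a)],[np.sin(a),np.cos(a)]])
def load():
    d=np.load("st.npz"); return float(d['a']),d['t']
def w(x,y,z):
    "stand mm -> world m"
    a,t=load(); return [*(rot(a)@np.array([x,y])/1e3+t),z/1e3]
def s(p):
    a,t=load(); return rot(a).T@(np.array(p[:2])-t)*1e3
def ori(extra=0): return [180,0,np.degrees(load()[0])+extra]
E
python3 - <<'E'
from h import *
px=lambda u,v:((u+.5)/5-.5+225,(v+.5)/5-.5+135)
D=[(-110,-125,10,613,430),(-110,155,10,168,557),(126,-125,10,503,62),(55,-65,128,462,160),(55,145,128,98,270),(112,-5,100,325,103),(112,145,100,70,184)]
S=np.array([d[:2] for d in D])/1e3;W=[onz("top",px(*d[3:]),d[2]/1e3)[:2] for d in D]
a,t=fit(S,W);np.savez("st.npz",a=a,t=t);print(np.degrees(a),t,[(s(x)-y*1e3).round(1) for x,y in zip(W,S)])
for e in(0,180): print(robot.ik(w(-40,0,330),ori(e)),robot.ik(w(83,60,154),ori(e)))
q=[robot.ik(w(-40,0,330),ori(e)) for e in(0,180)]
e=0 if abs(q[0][5])<abs(q[1][5]) else 180
robot.move_pose(w(-40,0,330),ori(e))
c=robot.get_calibration("wrist");cv2.imwrite("pics/w1.png",robot.grab_frame("wrist"));np.save("c1.npy",c,allow_pickle=True)
print(e,c,robot.observe()['time'])
E
```

```text
16.833741134938023 [ 0.59634003 -0.0550986 ] [array([1. , 2.4]), array([ 2.6, -1.9]), array([-3.6,  1.3]), array([ 2.1, -1.3]), array([-0.7, -1.4]), array([ 1.4, -0.1]), array([-2.9,  1. ])]
[-20.14613404  -0.26278022   1.87500376  92.13778398   0.
 143.02012482] [ -9.04967544  17.57963305   3.02947375  75.4498407    0.
 154.11658343]
[-20.14613404  -0.26278022   1.87500376  92.13778398   0.
 -36.97987518] [ -9.04967544  17.57963305   3.02947375  75.4498407    0.
 -25.88341657]
180 {'vertical_fov': 65.70646984690485, 'cx': 277.1103334832687, 'cy': 206.8371519543635, 'rvec': array([-1.74187649, -2.34751759, -0.38411078]), 'tvec': array([ 0.22545857, -0.53845472,  0.2412473 ])} 2.875
```

View pics/w1.png

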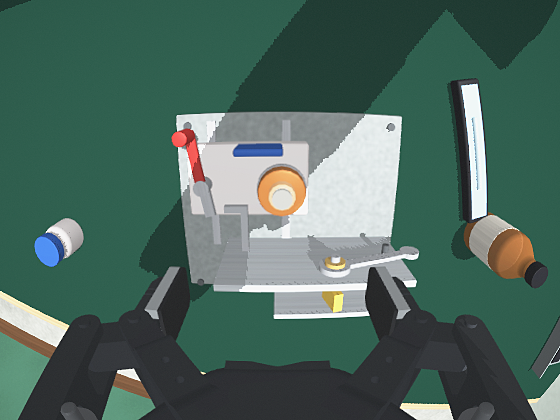

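The wrist view shows plate corners at (177,115) and (402,116). The bracket's top strip runs from (214,287) to (416,283). The knob is at (180,138), the tab top at (258,146), the stopper at (282,197) and the yellow head at (335,300).

```bash
python3 - <<'E'
from h import *
c=np.load("c1.npy",allow_pickle=True).item()
im=cv2.imread("pics/w1.png")
for n,u,z in(("near R (-110,-125)",(177,115),10),("near L(-110,155)",(402,116),10),("br -65 (55)",(214,287),128),("br 145",(416,283),128),("guard(112,-5)",(275,317),100),("head top(83,63)",(335,302),115),("stopper",(281,197),97),("knob",(179.5,138.5),96),("tab top near",(258,146),82),("pivot",(202,191),65)):
    print(n,s(onz("wrist",u,z/1e3,c)).round(1))
print(ray("wrist",(280,210),c)[0])
H,S,V=cv2.split(cv2.cvtColor(im,cv2.COLOR_BGR2HSV))
k=(H>20)&(H<32)&(S>150)&(V>90); k[:285]=0; ys,xs=np.where(k); print(xs.mean(),ys.mean(),xs.min(),xs.max(),ys.min(),ys.max())
E
```

```text
near R (-110,-125) [-108.4 -122.4]
near L(-110,155) [-109.3  155.5]
br -65 (55) [ 54.9 -63. ]
br 145 [ 54.7 146.2]
guard(112,-5) [113.5  -2.3]
head top(83,63) [82.5 62.3]
stopper [-29.4   3.9]
knob [-88.4 -93.9]
tab top near [-77.4 -18.7]
pivot [-26.7 -81.9]
[ 0.48004526 -0.09004292  0.40051734]
330.1144578313253 297.6566265060241 322 341 292 309
```

```bash
python3 - <<'E'
from h import *
a,t=load(); np.savez("st.npz",a=a,t=t+rot(a)@[.0003,.0013])
robot.set_gripper(0.0)
tz=52+robot.tip_reach*1e3
robot.move_pose(w(-125,-20,tz+60),ori(180))
robot.line_to(w(-125,-20,tz),vel=.12)
g=robot.line_to(w(-36,-20,tz),vel=.05,guard=22)
o=robot.observe();print(g,s(o['tool_pos']),o['ft_force'],o['time'],robot.tip_reach,o['gripper_width'])
cv2.imwrite("pics/w2.png",robot.grab_frame("wrist"));cv2.imwrite("pics/s2.png",robot.grab_frame("side"))
E
```

```text
True [-47.40495118 -19.64882305] [ 0.67391669 -0.04273126  0.21394745] 6.4167 0.0726 -6.096484875353628e-05
```

View pics/w2.png

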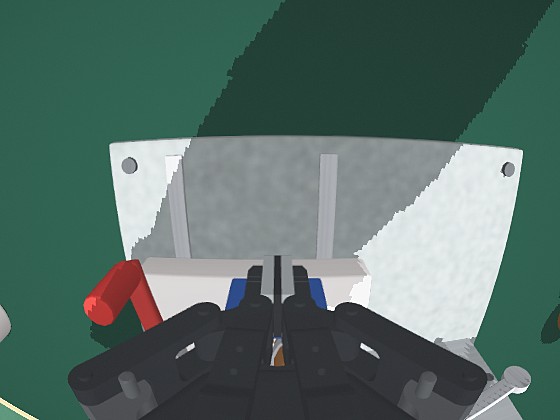

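The carriage stopped at tool x = -47.4, matching the expected home contact of -47. Next I'll press once more, then cage the knob loosely and swing it, turning the tool along with the lever.

```bash
python3 - <<'E'
from h import *
p=s(robot.observe()['tool_pos']); tz=52+72.6
g=robot.line_to(w(p[0]+4,-20,tz),vel=.02,guard=15); robot.pause(.2)
o=robot.observe();print(g,s(o['tool_pos']),o['ft_force'])
robot.line_to(w(-90,-20,tz),vel=.12)
robot.line_to(w(-90,-20,190),vel=.2)
robot.set_gripper(.05)
th=.18; k=lambda th,r=60:(10-r*np.cos(th),-85-r*np.sin(th))
robot.move_pose(w(*k(th),190),ori(180+np.degrees(th)))
c=robot.get_calibration("wrist");im=robot.grab_frame("wrist");cv2.imwrite("pics/w3.png",im)
H,S,V=cv2.split(cv2.cvtColor(im,cv2.COLOR_BGR2HSV)); m=((H<6)|(H>174))&(S>170)&(V>60)
ys,xs=np.where(m); print(len(xs),xs.min(),xs.max(),ys.min(),ys.max(),robot.observe()['time'])
np.save("c3.npy",c,allow_pickle=True)
E
```

```text
True [-47.56217459 -19.17670079] [-0.15928445  0.5313959  -0.33196663]
1267 265 291 219 294 8.9333
```

View pics/w3.png

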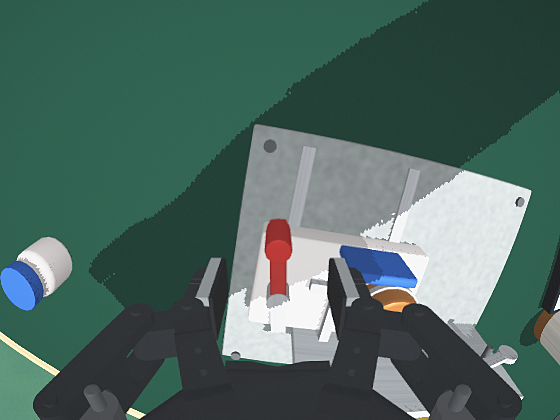

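The knob top is at about (278,250), centred between the pads (x≈215 and 340).

```bash
python3 - <<'E'
from h import *
c=np.load("c3.npy",allow_pickle=True).item()
P=s(onz("wrist",(278,250),.096,c)); print(P, s(robot.observe()['tool_pos']))
piv=np.array([10,-85]); d=P-piv; th=np.arctan2(-d[1],-d[0]); print(th,np.linalg.norm(d))
k=lambda th,r=60:(10-r*np.cos(th),-85-r*np.sin(th))
if not(abs(np.linalg.norm(d)-60)<5 and -.05<th<.3): raise SystemExit
z=68+72.6
robot.line_to(w(*k(th),z),vel=.12,rotation=ori(180+np.degrees(th)),guard=15)
robot.set_gripper(.022)
o=robot.observe(); print(o['tool_pos'],o['gripper_width'],o['ft_force'])
for x in np.linspace(th,1.58,9)[1:]:
    g=robot.line_to(w(*k(x),z),vel=.08,rotation=ori(180+np.degrees(x)),guard=20)
    if g: print("guard",x); break
robot.pause(.3)
o=robot.observe();p=s(o['tool_pos']);print(p,np.arctan2(85+p[1]*-1-170 if 0 else -(p[1]+85),-(p[0]-10)),o['ft_force'],o['time'],o['gripper_width'])
E
```

```text
[-50.19743018 -96.38594135] [-49.2797374  -95.55317084]
0.1869349781092421 61.26475545316087
[ 0.57741825 -0.16006906  0.14102128] 0.021851173487463616 [0.11844998 0.57588619 0.38865894]
[   9.14061007 -144.69525117] 1.5564010349413833 [-6.30362998 -1.15656154  2.99592037] 12.775 0.02266218622727532
```

```bash
python3 - <<'E'
from h import *
robot.set_gripper(.04)
p=robot.observe()['tool_pos']; robot.line_to([p[0],p[1],.26],vel=.2)
robot.move_pose(w(40,30,300),ori(180)); robot.set_gripper(.05)
c=robot.get_calibration("wrist");im=robot.grab_frame("wrist");cv2.imwrite("pics/w4.png",im);np.save("c4.npy",c,allow_pickle=True)
print(robot.observe()['time'])
E
```

```text
15.75
```

View pics/w4.png

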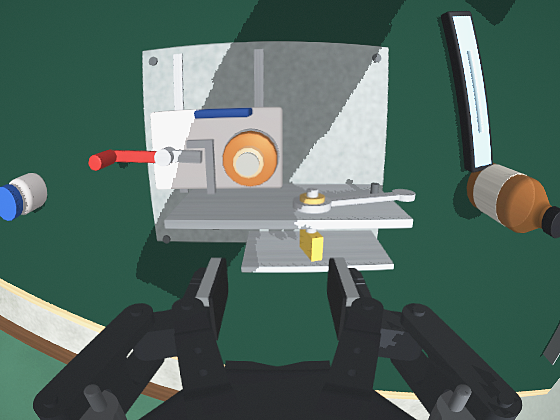

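The lever now points to the stand's -y, with its knob at (94,163), its pivot at (165,157) and its nose under the keeper. The yellow head is at (311,245). The bracket's top strip is at row 225 and the guard's is at row 268.

```bash
python3 - <<'E'
from h import *
c=np.load("c4.npy",allow_pickle=True).item()
for n,u,z in(("br 55,-65",(162,227),128),("br 55,145",(412,224),128),("guard 112,-5",(243,269),100),("guard 112,145",(393,266),100),("knob(6,-145)",(94,163),96),("pivot (10,-85)",(165,157),65),("stopper 12,4",(248,162),97),("tab far-left top",(223,110),82)):
    print(n,s(onz("wrist",u,z/1e3,c)).round(1))
im=cv2.imread("pics/w4.png");H,S,V=cv2.split(cv2.cvtColor(im,cv2.COLOR_BGR2HSV))
m=(H>20)&(H<34)&(S>120)&(V>60); m[:215]=0; m=m.astype(np.uint8)
ct=max(cv2.findContours(m,0,2)[0],key=cv2.contourArea);print(cv2.approxPolyDP(ct,1.5,True)[:,0].tolist())
for p in cv2.approxPolyDP(ct,1.5,True)[:,0]: print(p,s(onz("wrist",p,.115,c)).round(1))
E
```

```text
br 55,-65 [ 57.7 -67.5]
br 55,145 [ 55.3 144.2]
guard 112,-5 [111.8  -3.3]
guard 112,145 [111.2 144.1]
knob(6,-145) [   6.3 -145.8]
pivot (10,-85) [  9.  -81.4]
stopper 12,4 [9.8 4.4]
tab far-left top [-34.8 -18.4]
[[300, 230], [301, 248], [311, 260], [321, 259], [322, 237], [317, 232], [309, 234], [305, 230]]
[300 230] [65.  48.8]
[301 248] [82.1 50.1]
[311 260] [94.1 59.4]
[321 259] [93.2 68.3]
[322 237] [71.7 68.1]
[317 232] [67.  63.5]
[309 234] [68.8 56.6]
[305 230] [65.1 53.1]
```

```bash
python3 - <<'E'
from h import *
robot.move_pose(w(84,60,240),ori(180))
g=robot.line_to(w(84,60,153),vel=.1,guard=12)
o=robot.observe();print(g,s(o['tool_pos']),o['tool_pos'][2],o['ft_force'])
if not g:
    robot.set_gripper(0.0); robot.pause(.5)
    o=robot.observe();print(s(o['tool_pos']),o['gripper_width'],o['gripper_force'],o['ft_force'],o['torque'],o['time'])
    cv2.imwrite("pics/w5.png",robot.grab_frame("wrist"))
    a=cv2.resize(robot.grab_frame("side")[160:310,210:390],None,fx=4,fy=4,interpolation=cv2.INTER_CUBIC);cv2.imwrite("pics/s5.png",a)
E
```

```text
False [84.41717699 59.78192218] 0.15393706355354858 [ 0.22289304 -0.15622495  0.02328384]
[84.26189358 60.06273867] 0.009041900492418644 60.07326736813411 [-1.02653062  2.31705496  5.98271378] [0.30162635 0.21108674 0.0485226 ] 18.125
```

View pics/s5.png

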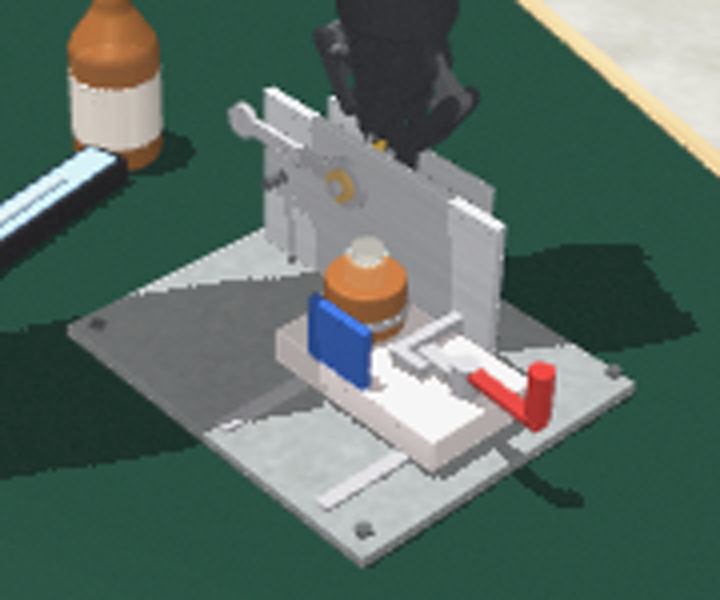

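View pics/w5.png

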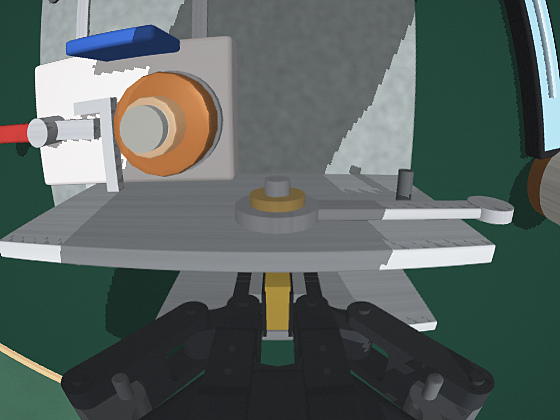

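The head is held upright between the pads at (278,300), with a width of 9 mm and a force of 60 N. The spanner is level and untouched, the lever is locked, and the carriage is home.

```bash
python3 -c "
from plant import robot
print(robot.job_done())"
```

```text
the job is handed in; nothing more can be done
None
```

The job is handed in with the carriage pushed home, the lever swung to locked, and the bolt head gripped upright at 60 N with the spanner level. No verdict came back from the judging.

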